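# Pop the tile out and stop it with the other finger

### The job

Eject the finished white tile from its spring fixture: press the orange release pad fully down with one fingertip while the other finger stands in the tile's run-out, so that the tile pops out of its seat and is stopped against that finger before it shoots off the open end. Finish holding like that: one finger keeps the pad pressed down and the other keeps the tile back, lying flat on the deck. Lift nothing, and leave the mug, the paint pot and the brush where they are.

Things in the scene. Friction and masses are not known exactly. Their poses are not given: they have to be found in the camera images.
- fixture: Low fixed steel fixture with blue paint splashes. Origin on the table under the centre of the tile's seat; x = direction in which the tile shoots out, y = towards the orange pad, z up. Spring housing at x -110 to -80 mm, 52 mm high. Beside the deck, at y 31 to 84 mm, it is only 22 mm high.
- run_out (a point): Point on the deck's top in the middle of the run-out: fixture x = 60, y = 0, z = 30 mm. The level deck spans x -110 to 85 mm (open end), y -31 to 31 mm. Two guide rails, x -38 to 85 mm, 5 mm thick, stand 5 mm above it, inner faces at y = -25.5 and 25.5 mm. Nothing stands between them beyond the stop bar.
- stop_bar (a point): Middle of the top edge of the brass stop bar that crosses the run-out in front of the tile: fixture x = 25, y = 0, z = 35 mm (5 mm above the deck), 3 mm thick. It is one piece with the orange pad and sinks with it; the tile is free once the bar is below the deck (pad about 5 mm down).
- tile: Loose square porcelain tile, white with blue marks on top, 46 x 46 x 14 mm, about 70 g; origin at the centre of its underside. Starts in the seat, fixture x = 0, y = 0, z = 30 mm, front face against the stop bar. Once free it is shot along fixture +x within about a tenth of a second and, with nothing in the way, flies off the open end.
- release (a joint): How far the orange release pad is pressed: 0 up, 0.010 m fully down. It is sprung: 2 to 4 N start it, about 5 N keep it fully down, and it comes up by itself when let go.
- pad_top (a point): Centre of the top of the orange pad, 46 mm along fixture x by 42 mm along y, 5 mm thick. At fixture x = 60, y = 57, z = 44 mm when up (level with the tile's top), 34 mm fully down (4 mm above the deck). A second fingertip level with the one on the pad, over point run_out, so comes down in front of the tile before the bar lets it go.
- ejector (a joint): Travel of the brass spring pusher behind the tile: 0 in the seat, 0.045 m at the end of its stroke, along fixture +x. It pushes with about 3 N at 0 and 1.6 N at the end, so it keeps the tile pressed against a finger that stops it within this stroke.
- mug: Bystander: terracotta mug, 76 mm across, 85 mm high, with a handle; origin under its centre.
- pot: Bystander: blue paint pot with a white cap, 54 mm across, 60 mm high; origin under its centre.
- brush: Bystander: brush lying on the table, 160 mm long along its x axis; origin near its middle.
Not all that is in view belongs to the job. Several things have the shape of the tile; the one meant has the colours described above. Of the things shaped like the fixture, the steel one is meant.

How it is judged:
By the outcome, as a careful person would: the job done as asked, in the order asked, and still so for the second after the job is handed in, while the arm keeps its last pose, push and grip.
It also fails if it takes over 29 s, if anything falls off the work surface, if the arm or the gripper's body presses on something with over 40 N, if the wrist force passes 120 N, or if a joint passes its speed limit or range.

### The arm

A 7-joint arm with a two-finger parallel gripper is mounted at the origin on the work surface. World frame = base frame: x ahead of the robot, y to its left, z up, the work surface at z = 0. Lengths are in m, angles in rad, forces in N, time in s.
With the tool pointing down it reaches from about 0.4 to 0.9 m from the base axis. Payload 5.6 kg.
Tool frame: the origin (TCP) lies midway between the tips of the shut fingers; the grasp point (between the pads) lies 19 mm behind it (manip.grasp_offset is the distance from the TCP to the grasp point, in m); z points along the fingers, y is the line along which they close (so a half turn about z gives the same grasp; the last joint's range is limited). The gripper opens to 92 mm and grips with 3 to 60 N. Pads are 20 mm wide; open, the fingers measure 128 mm over their backs; the gripper's body (75 mm by 189 mm) begins 69 mm behind the grasp point.
Start: joints at [1.109, 0.468, -0.012, 1.603, 0.006, 1.071, -0.056], TCP at [0.264, -0.594, 0.215] pointing down, gripper open.
Joint ranges: [-2.53, 2.53], [-0.31, 2.02], [-1.57, 1.55], [0.28, 2.44], [-1.29, 4.43], [0.15, 1.84], [-2.92, 2.92]. Speed limits (rad/s): [2.57, 2.57, 3.14, 3.14, 3.14, 3.14, 3.14].

### API

Orientations are given as a 3x3 rotation matrix whose columns are the frame's x, y, z axes.
In Python, from plant import manip, optics gives the robot as it stands.
- The arm moves only by the tool drive_tool, never from a script. Its argument "deltas" is one flat list of numbers, 7 for each row, row after row: the opening, from 0 (shut) to 1 (fully open), then the shift along the tool's x, y, z in m, then the turn, a rotation vector about the tool's x, y, z in rad. In form: [hand, x, y, z, rx, ry, rz, hand, x, y, z, rx, ry, rz, ...]. A call has 1 to 5 rows; each row is the pose to reach, as a shift and turn from the pose commanded when the call began, along the tool's axes at that moment; what a row does not reach only later rows make up. A row lasts 1/12 s, in which the tool goes at most 41.7 mm and 7.16 degrees, less where a joint would pass 70% of its speed; a pose out of reach is approached as far as the arm can. A call with a gripper value outside its range is refused whole. The fingers move at their own pace and stop on an object; "newtons" is the grip in N (left out, the last holds). Time passes only in rows, so rows that repeat a pose let the fingers close. It gives the time, the measured TCP pose, the force, the opening and the grip force at its end, in the units of the state.
- manip.read_state(): the state, without advancing time (a new reading comes with each control period).
- optics.read_camera(name): name is "scene" or "top" or "wrist"; returns a dict with "image" (480x640x3 uint8, red, green, blue), "K" (3x3 intrinsics, pixels), "world_to_cam" (4x4, takes a point from world to camera coordinates). Camera axes: x right, y down, z forward; pixel columns grow to the right and rows downward; lengths in m; the calibration is good to about 2 mm. A picture is of the moment at which its call begins. There is no depth.
- manip.finish_job(): hands the job in; it is judged then, once.
The state is a dict: "t": time; "joints": joint angles; "joint_velocities": joint speeds; "effort": joint torques, N m; "tool_pos": TCP position; "ee_rot": TCP orientation; "force": force on the tool from outside, world axes, zero at the start; "torque": the same for the moment, N m; "gripper_width": opening from 0.0 (shut) to 1.0 (fully open); "grasp_force": force on a finger pad.
Only numpy, scipy, OpenCV 4.12 (cv2) and the standard library are available. Lean on these libraries where they do the work, as an engineer would, in place of code of your own. Each camera call takes 0.05 s, during which the arm holds its last target. There are 200 camera calls.

## Working session

There is one attempt and no reset: what is moved stays moved. The work goes in short steps, Python scripts to look and compute and a tool call to move; the robot and the scene stay as the last step left them, time stands still between calls to the robot, and variables do not carry over. Pictures are saved under pics/ and viewed, at most 10 in all, crops included, and the job is handed in when it is done.

Besides the shell and the picture viewer there is one more tool, called after ">>>" as a command line: name --argument value ..., lists and objects as JSON in quotes. drive_tool: Moves the arm, as the interface text tells. Its arguments: {"type":"object","properties":{"deltas":{"type":"array","items":{"type":"number"}},"newtons":{"type":"number"}},"required":["deltas"]}

```bash
mkdir -p pics; cat > h.py <<'E'
import numpy as np, cv2
from plant import manip, optics
def grab(n,tag):
    c=optics.read_camera(n); np.savez(f'pics/{tag}.npz',**{k:np.array(c[k]) for k in('image','K','world_to_cam')})
    cv2.imwrite(f'pics/{tag}.png',c['image'][...,::-1]); return c
def load(tag): return dict(np.load(f'pics/{tag}.npz'))
def cast(c,uv,z):
    R=c['world_to_cam'][:3,:3];t=c['world_to_cam'][:3,3]
    d=R.T@np.linalg.solve(c['K'],[uv[0],uv[1],1.]);o=-R.T@t
    return o+d*(z-o[2])/d[2]
def proj(c,p):
    q=c['K']@(c['world_to_cam'][:3,:3]@np.array(p)+c['world_to_cam'][:3,3]);return q[:2]/q[2]
E
python3 - <<'E'
from h import *
a=grab('scene','s0');b=grab('top','t0')
s=manip.read_state();print(s['t'],s['tool_pos'],s['ee_rot'],s['force'],s['gripper_width'],manip.grasp_offset)
E
```

```text
0.1 [ 0.26405365 -0.59337411  0.21371611] [[ 9.13606256e-01  4.06599373e-01 -7.47529086e-04]
 [ 4.06600046e-01 -9.13605166e-01  1.41521955e-03]
 [-1.07519053e-04 -1.59689880e-03 -9.99998719e-01]] [-0.26379147  0.70334026 -0.04913853] 1.003021616016904 0.0187
```

View pics/t0.png

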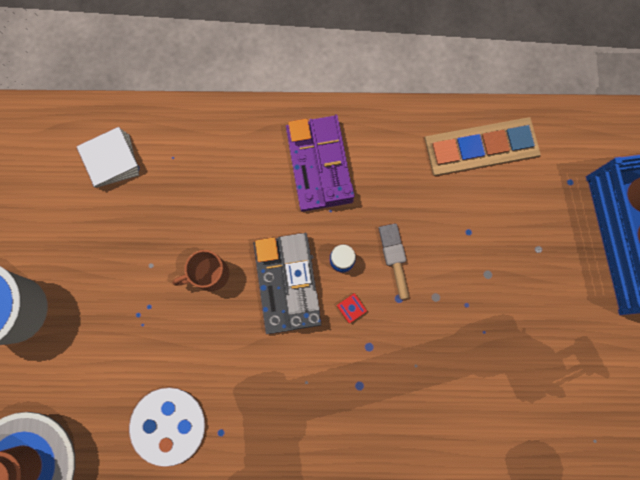

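View pics/s0.png

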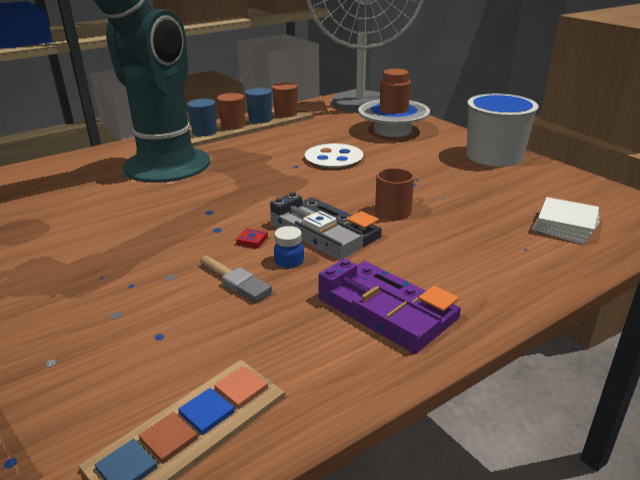

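The top view shows two fixtures. The steel one is at about (288,283), with its orange pad at (266,250) and a white tile with blue marks at (298,274). The purple one is at (320,163) and is a decoy with no tile. The other tile shapes are a red one at (352,307) and the coloured ones at (447–520,145). The white tile in the steel fixture fits the description. The mug is at (207,270), the pot at (343,258) and the brush at (394,260).

```bash
python3 - <<'E'
from h import *
c=load('t0');im=c['image'];hsv=cv2.cvtColor(im,cv2.COLOR_RGB2HSV)
def blob(m,roi):
    k=np.zeros(m.shape,np.uint8);x0,y0,x1,y1=roi;k[y0:y1,x0:x1]=m[y0:y1,x0:x1]
    cs,_=cv2.findContours(k,cv2.RETR_EXTERNAL,cv2.CHAIN_APPROX_NONE);return max(cs,key=cv2.contourArea)
o=cv2.inRange(hsv,(10,170,190),(25,255,255));w=cv2.inRange(hsv,(0,0,205),(180,60,255))|cv2.inRange(hsv,(100,120,60),(125,255,255))
P={}
for n,m,r in(('pad',o,(245,225,285,268)),('tile',w,(280,258,318,290))):
    k=blob(m,r);R=cv2.minAreaRect(k);print(n,R);P[n]=cast(c,R[0],.044)
    q=[cast(c,x,.044)[:2] for x in cv2.boxPoints(R)];print(P[n],[np.linalg.norm(q[i]-q[i-1]).round(4) for i in range(4)])
    e=[(q[i]-q[i-1]) for i in range(4)];print([np.degrees(np.arctan2(v[1],v[0])).round(1) for v in e])
d=P['pad']-P['tile'];print('dist',np.hypot(*d[:2]),'exp',np.hypot(60,57),'yaw',np.degrees(np.arctan2(d[1],d[0])-np.arctan2(57,60)))
for n,uv,z in(('mug',(207,268),.085),('pot',(343,257),.06)):print(n,cast(c,uv,z))
yaw=np.arctan2(d[1],d[0])-np.arctan2(57,60)
ori=P['tile']*[1,1,0];M=np.array([[np.cos(yaw),-np.sin(yaw),0],[np.sin(yaw),np.cos(yaw),0],[0,0,1]])
x0,y0=235,215;cr=cv2.resize(im[y0:y0+135,x0:x0+135],None,fx=4.4,fy=4.4,interpolation=cv2.INTER_CUBIC)[...,::-1].copy()
for p in((60,0,30),(25,0,35),(0,0,44),(60,57,44),(85,31,30),(85,-31,30),(-110,-31,52),(-80,-31,52),(85,84,22),(-110,84,22)):
    u=(proj(c,ori+M@(np.array(p)/1000))-[x0,y0]+.5)*4.4;cv2.circle(cr,tuple(int(v) for v in u),4,(0,255,0),1)
cv2.imwrite('pics/c0.png',cr)
E
```

```text
pad ((266.1216125488281, 249.22972106933594), (21.20747184753418, 19.563480377197266), 80.53767395019531)
[0.57708544 0.16708197 0.044     ] [np.float64(0.0447), np.float64(0.0406), np.float64(0.0447), np.float64(0.0403)]
[np.float64(11.1), np.float64(-79.8), np.float64(-169.2), np.float64(100.2)]
tile ((297.3814697265625, 272.9797668457031), (21.66815185546875, 20.9838924407959), 81.25383758544922)
[0.52827662 0.10143976 0.044     ] [np.float64(0.0448), np.float64(0.0432), np.float64(0.0448), np.float64(0.0429)]
[np.float64(9.9), np.float64(-80.6), np.float64(-170.5), np.float64(99.4)]
dist 0.08179975672619517 exp 82.75868534480233 yaw 9.835843461628599
mug [0.53117547 0.2792126  0.085     ]
pot [0.55992089 0.00847697 0.06      ]
```

View pics/c0.png

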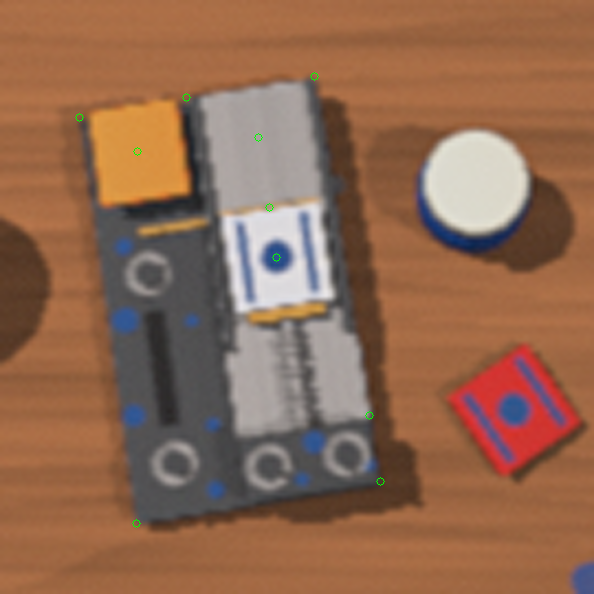

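The crop confirms the target: a white tile with blue marks, seated in the steel fixture. The projected model points line up with its edges to within about 2 mm, and the pad-to-tile distance is 81.8 mm against 82.8 mm given. The pot is at fixture y of about -97 mm, clear of the fingers. Next I work out the moves.

```bash
cat > go.py <<'E'
from h import *
yaw=np.radians(9.9)
M=np.array([[np.cos(yaw),-np.sin(yaw),0],[np.sin(yaw),np.cos(yaw),0],[0,0,1]])
PAD=np.array([.5771,.1671,0]);TILE=np.array([.5283,.1014,0])
ORI=((PAD-M@[.060,.057,0])+TILE)/2
def F(p): return ORI+M@(np.array(p)/1000)
def rem(p):
    s=manip.read_state();R=np.array(s['ee_rot'])
    print('t',round(s['t'],2),'tool delta mm',(R.T@(F(p)-s['tool_pos'])*1000).round(1),'turn z',round(yaw-np.arctan2(R[1,0],R[0,0]),4),'tilt',R[:2,2].round(4),
     'fix pos',(M.T@(s['tool_pos']-ORI)*1000).round(1),'F',np.round(s['force'],2),'w',round(s['gripper_width'],3))
E
python3 -c "
from go import *
print(ORI);rem((60,28.5,120))"
```

```text
[0.5280467  0.10101651 0.        ]
t 0.1 tool delta mm [ 588.7 -539.9   94.5] turn z -0.2459 tilt [-0.0007  0.0014] fix pos [-379.4 -638.7  213.7] F [-0.26  0.7  -0.05] w 1.003
```

>>> drive_tool --deltas '[0.424,28,-25.7,0,0,0,0,0.424,56,-51.4,0,0,0,0,0.424,84,-77,0,0,0,0,0.424,112,-102.7,0,0,0,0,0.424,140,-128.4,0,0,0,0]'

```text
t: 0.52
tool_pos: [0.3475, -0.4007, 0.2142]
ee_rot: [[0.914, 0.406, -0.0], [0.406, -0.914, 0.0], [-0.0, -0.001, -1.0]]
force: [0.9, -0.9, 0.3]
gripper_width: 0.659
grasp_force: 0.0
```

I wrote that move in millimetres where the tool takes metres. The per-row limit clipped it and the direction was right, so no harm was done. I'll use metres from here and check with a small step that the commanded pose is where the arm is.

>>> drive_tool --deltas '[0.424,0.02,-0.018,0,0,0,0]'

```text
t: 0.6
tool_pos: [0.3597, -0.3738, 0.2144]
ee_rot: [[0.912, 0.41, -0.0], [0.41, -0.912, 0.002], [0.001, -0.002, -1.0]]
force: [0.6, 0.1, 1.4]
gripper_width: 0.588
grasp_force: 0.0
```

```bash
python3 -c "
from go import *
rem((60,28.5,120))"
```

```text
t 0.6 tool delta mm [ 413.4 -376.7   95.2] turn z -0.2496 tilt [-0.0001  0.0016] fix pos [-247.5 -438.8  214.4] F [0.59 0.06 1.35] w 0.588
```

The arm follows small steps, so I continue in metres.

>>> drive_tool --deltas '[0.424,0.028,-0.0255,0,0,0,0,0.424,0.056,-0.051,0,0,0,0,0.424,0.084,-0.0765,0,0,0,0,0.424,0.112,-0.102,0,0,0,0,0.424,0.14,-0.1275,0,0,0,0]'

```text
t: 1.02
tool_pos: [0.4344, -0.203, 0.2145]
ee_rot: [[0.914, 0.406, -0.0], [0.406, -0.914, -0.0], [-0.0, -0.0, -1.0]]
force: [-1.1, 0.6, 1.3]
gripper_width: 0.427
grasp_force: 0.0
```

>>> drive_tool --deltas '[0.424,0.028,-0.0255,0,0,0,0,0.424,0.056,-0.051,0,0,0,0,0.424,0.084,-0.0765,0,0,0,0,0.424,0.112,-0.102,0,0,0,0,0.424,0.14,-0.1275,0,0,0,0]'

```text
t: 1.43
tool_pos: [0.5105, -0.0296, 0.2145]
ee_rot: [[0.914, 0.406, -0.0], [0.406, -0.914, -0.0], [-0.0, 0.0, -1.0]]
force: [1.4, 0.1, -0.3]
gripper_width: 0.427
grasp_force: 0.0
```

>>> drive_tool --deltas '[0.424,0.025,-0.022,0,0,0,0.1,0.424,0.05,-0.045,0,0,0,0.2,0.424,0.075,-0.068,0,0,0,0.247,0.424,0.1,-0.091,0,0,0,0.247,0.424,0.1,-0.091,0,0,0,0.247]'

```text
t: 1.85
tool_pos: [0.5656, 0.1004, 0.2144]
ee_rot: [[0.984, 0.18, 0.001], [0.18, -0.984, 0.005], [0.002, -0.004, -1.0]]
force: [0.5, -0.1, 0.2]
gripper_width: 0.429
grasp_force: 0.0
```

```bash
python3 -c "
from go import *
rem((60,28.5,120))"
```

```text
t 1.85 tool delta mm [ 23.2 -35.   94.6] turn z -0.0078 tilt [0.0008 0.0045] fix pos [ 36.9  -7.1 214.4] F [ 0.52 -0.08  0.18] w 0.429
```

>>> drive_tool --deltas '[0.424,0.022,-0.034,0,0,0,0,0.424,0.022,-0.034,0.04,0,0,0,0.424,0.022,-0.034,0.08,0,0,0,0.424,0.022,-0.034,0.115,0,0,0,0.424,0.022,-0.034,0.115,0,0,0]'

```text
t: 2.27
tool_pos: [0.5752, 0.1277, 0.0923]
ee_rot: [[0.985, 0.171, -0.013], [0.171, -0.985, -0.003], [-0.014, 0.001, -1.0]]
force: [-1.5, -0.9, -0.1]
gripper_width: 0.425
grasp_force: 0.0
```

```bash
python3 - <<'E'
from go import *
a=grab('scene','s1');b=grab('wrist','w1');grab('top','t1')
rem((60,28.5,100))
im=a['image'];x0,y0=230,110;cv2.imwrite('pics/s1c.png',cv2.resize(im[y0:y0+150,x0:x0+200],None,fx=4,fy=4,interpolation=cv2.INTER_CUBIC)[...,::-1])
E
```

```text
t 2.42 tool delta mm [ 2.5 -9.4  0.8] turn z 0.0013 tilt [0.0012 0.0004] fix pos [ 57.5  19.1 100.8] F [ 0.88 -0.46  0.15] w 0.426
```

View pics/s1c.png

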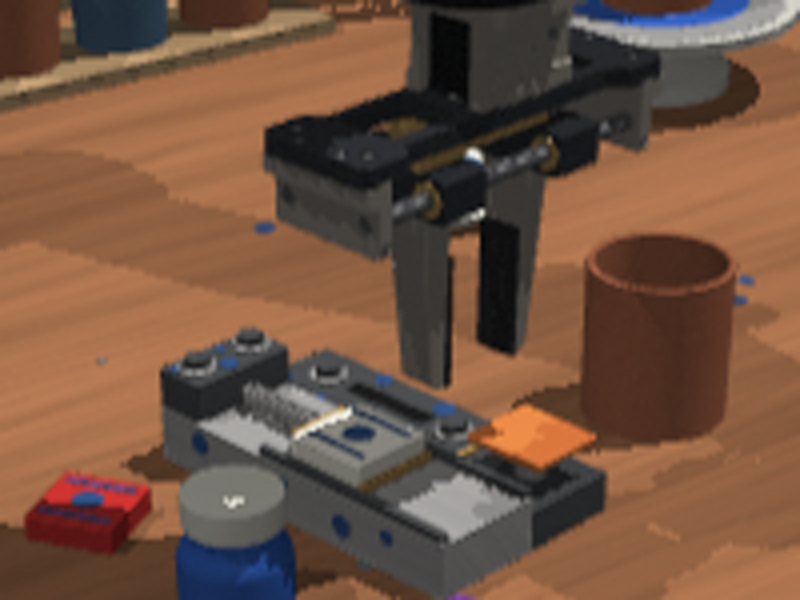

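View pics/w1.png

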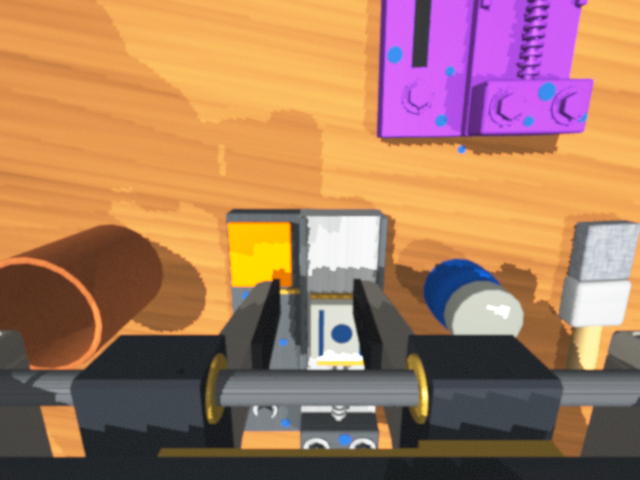

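The scene crop shows the open gripper upright above the fixture, with the tile (360,445) seated, the bar up and the pad at (535,435). The wrist view shows the pad at (260,253), the deck's open end at row 212 between columns 305 and 381, and the fingers tapering towards their tips. I refine the fixture pose from the wrist view.

```bash
python3 - <<'E'
from go import *
c=load('w1');hsv=cv2.cvtColor(c['image'],cv2.COLOR_RGB2HSV)
m=cv2.inRange(hsv,(12,190,170),(28,255,255));m[:215]=0;m[295:]=0;m[:,:222]=0;m[:,302:]=0
k,_=cv2.findContours(m,cv2.RETR_EXTERNAL,cv2.CHAIN_APPROX_NONE);k=max(k,key=cv2.contourArea)
x,y,w,h=cv2.boundingRect(k);print(x,y,w,h)
f=lambda uv,z:(M.T@(cast(c,uv,z)-ORI)*1000).round(1)
print('pad far-left (83,78)',f((x,y),.044),'far-right (83,36)',f((x+w,y),.044),'near-left',f((x,y+h),.044))
print('deck end L/R (85,31),(85,-31)',f((304,212),.03),f((384,212),.03))
print('tile blue dot (0,0)',f((342,333),.044))
t=load('t1');print('tips px in wrist', [proj(c,F((57.5,19.1+s*19.5,100.8))).round() for s in(1,-1)])
E
```

```text
228 222 64 64
pad far-left (83,78) [82.2 76.4 44. ] far-right (83,36) [82.2 34.1 44. ] near-left [36.5 79.7 44. ]
deck end L/R (85,31),(85,-31) [86.2 26.6 30. ] [ 86.2 -29.1  30. ]
tile blue dot (0,0) [-0.4 -0.7 44. ]
tips px in wrist [array([277., 292.]), array([352., 292.])]
```

>>> drive_tool --deltas '[0.46,0.0025,-0.0095,0.0,0,0,0,0.46,0.0025,-0.0095,0.02,0,0,0,0.46,0.0025,-0.0095,0.04,0,0,0,0.46,0.0025,-0.0095,0.04,0,0,0,0.46,0.0025,-0.0095,0.04,0,0,0]'

```text
t: 2.83
tool_pos: [0.5821, 0.1402, 0.061]
ee_rot: [[0.985, 0.171, 0.001], [0.171, -0.985, 0.0], [0.001, -0.0, -1.0]]
force: [0.5, -0.0, 0.6]
gripper_width: 0.459
grasp_force: 0.0
```

```bash
python3 - <<'E'
from go import *
a=grab('scene','s2');b=grab('wrist','w2')
rem((60,28.5,46))
p=lambda im,x0,y0,w,h:cv2.resize(im[y0:y0+h,x0:x0+w],(400,400*h//w),interpolation=cv2.INTER_CUBIC)
A=p(a['image'],260,150,130,130);B=p(b['image'],210,190,190,190)
cv2.imwrite('pics/c2.png',np.hstack([A,B])[...,::-1])
E
```

```text
t 2.93 tool delta mm [-0.8  0.7 15.7] turn z 0.0009 tilt [0.0033 0.0009] fix pos [60.8 29.2 61.7] F [0.27 0.24 0.32] w 0.457
```

View pics/c2.png

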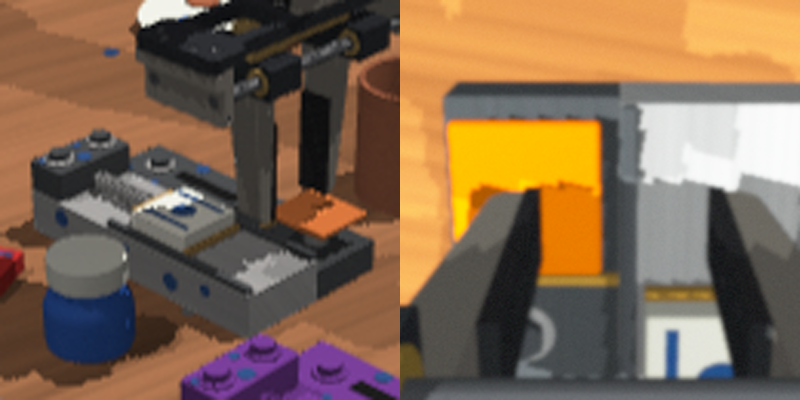

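The wrist half shows one fingertip over the pad and the other over the clear run-out ahead of the bar. Pressing down now.

>>> drive_tool --deltas '[0.46,0,0,0.012,0,0,0,0.46,0,0,0.018,0,0,0,0.46,0,0,0.024,0,0,0,0.46,0,0,0.028,0,0,0,0.46,0,0,0.028,0,0,0]'

```text
t: 3.35
tool_pos: [0.583, 0.1399, 0.0339]
ee_rot: [[0.985, 0.171, 0.003], [0.171, -0.985, 0.0], [0.003, 0.0, -1.0]]
force: [-2.4, -2.2, 17.5]
gripper_width: 0.458
grasp_force: 9.9
```

```bash
python3 - <<'E'
from go import *
a=grab('scene','s3');b=grab('wrist','w3')
rem((60,28.5,33.5))
p=lambda im,x0,y0,w,h:cv2.resize(im[y0:y0+h,x0:x0+w],(400,400*h//w),interpolation=cv2.INTER_CUBIC)
A=p(a['image'],260,150,130,130);B=p(b['image'],210,190,190,190)
cv2.imwrite('pics/c3.png',np.hstack([A,B])[...,::-1])
E
```

```text
t 3.45 tool delta mm [-0.9  0.4  0.4] turn z 0.0008 tilt [0.003  0.0003] fix pos [60.9 28.9 33.9] F [-2.36 -1.95 18.09] w 0.455
```

View pics/c3.png

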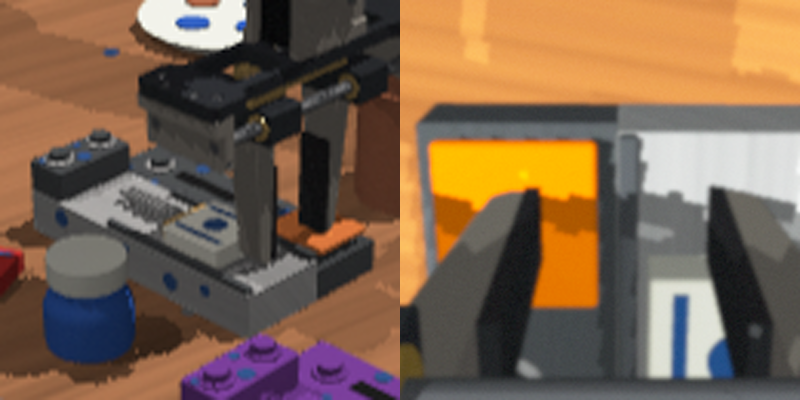

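The tile has popped out and rests flat against the run-out finger, and the pad is on its stop (TCP at 33.9 mm, 18 N). I hold for a moment to check it is steady, then hand in.

>>> drive_tool --deltas '[0.46,0,0,0,0,0,0,0.46,0,0,0,0,0,0,0.46,0,0,0,0,0,0,0.46,0,0,0,0,0,0,0.46,0,0,0,0,0,0]'

```text
t: 3.87
tool_pos: [0.583, 0.14, 0.0339]
ee_rot: [[0.985, 0.171, 0.003], [0.171, -0.985, 0.0], [0.003, 0.0, -1.0]]
force: [-2.5, -1.4, 17.7]
gripper_width: 0.459
grasp_force: 10.1
```

```bash
python3 - <<'E'
from go import *
b=grab('wrist','w4');a=load('w3');g=grab('scene','s4')
print('max diff wrist/scene',np.abs(cv2.absdiff(a['image'],b['image'])[190:380,210:400]).mean(),cv2.absdiff(load('s3')['image'],g['image'])[150:280,260:390].mean())
rem((60,28.5,33.5))
E
```

```text
max diff wrist/scene 1.5013388734995383 0.7274161735700198
t 3.97 tool delta mm [-0.9  0.4  0.4] turn z 0.0009 tilt [0.0032 0.0004] fix pos [60.9 28.9 33.9] F [-2.44 -2.1  17.93] w 0.455
```

```bash
python3 -c "
from plant import manip
print(manip.finish_job())"
```

```text
the job is handed in; nothing more can be done
None
```

The job is handed in at about 4 s: one finger holds the pad fully down (about 18 N) and the other holds the popped-out tile back, flat on the deck; I never went near the mug, pot or brush.

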